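# Clamp the breaker in the quick clamp

## Robot

A 7-joint arm with a two-finger parallel gripper is mounted at the origin on the work surface. World frame = base frame: x ahead of the robot, y to its left, z up, the work surface at z = 0. Lengths are in m, angles in rad, forces in N, time in s.
With the tool pointing down it reaches from about 0.425 to 0.825 m from the base axis. Payload 3.6 kg.
Tool frame: the origin (TCP) lies midway between the tips of the shut fingers; the grasp point (between the pads) lies 19 mm behind it (ctrl.pinch_z is the distance from the TCP to the grasp point, in m); y points along the fingers, x is the direction in which the jaws open and shut, and the axes are right-handed (so a half turn about y gives the same grasp; the last joint's range is limited). The gripper opens to 93 mm and grips with 3 to 60 N. Pads are 15 mm wide; open, the fingers measure 128 mm over their backs; the gripper's body (75 mm by 188 mm) begins 65 mm behind the grasp point.
Start: joints at [1.081, 0.615, -0.013, 1.423, 0.008, 1.103, -0.04], TCP at [0.29, -0.582, 0.219] pointing down, gripper open.
Joint ranges: [-3.12, 3.12], [-0.3, 2.06], [-1.34, 1.32], [0.26, 2.42], [-1.36, 4.5], [0.01, 1.98], [-2.84, 2.84]. Speed limits (rad/s): [2.79, 2.79, 3.14, 3.14, 3.14, 3.14, 3.14].

## Interface

Orientations are given as [roll, pitch, yaw] about the fixed x, y, z axes, in that order (R = Rz(yaw) Ry(pitch) Rx(roll)).
In Python, from plant import ctrl gives the robot as it stands.
- The arm moves only by the tool servo_tool, never from a script. Its argument "commands" is a list of rows, each a list of 6 numbers: the shift along the tool's x, y, z in mm, then the turn, a rotation vector about the tool's x, y, z in rad. A call has 1 to 5 rows; each row shifts and turns the commanded pose from where the row before left it, along the tool's axes as they then stand; what a row does not reach is not made up. A row lasts 1/10 s, in which the tool goes at most 50 mm and 8.59 degrees, less where a joint would pass 70% of its speed; a pose out of reach is approached as far as the arm can. A call with a gripper value outside its range is refused whole. "hand" is the closure, from 0 (fully open) to 1 (shut), set as the call begins (left out, the last holds). The fingers move at their own pace and stop on an object; the grip force is fixed at half the most. Time passes only in rows, so rows that do not move let the fingers close. It gives the time, the measured TCP pose, the force and the opening at its end, in the units of the state.
- ctrl.get_state(): the state, without advancing time (a new reading comes with each control period).
- ctrl.camera(name): name is "scene" or "top"; returns the picture (420x560x3 uint8, red, green, blue); there is no depth.
- ctrl.calibration(name): a dict with "K" (3x3 intrinsics, pixels), "position" and "attitude" of the camera in the world. Camera axes: x right, y up, looking along -z (the intrinsics and any distortion apply to the point x, -y, -z); pixel columns grow to the right and rows downward; lengths in m; the calibration is good to about 2 mm. A picture is of the moment at which its call begins. calibration takes no time and is no camera call.
- ctrl.finish_job(): hands the job in, once; it reports no verdict.
Trained networks look in the newest picture that a camera, given by its name, has taken for a name from the list of things; names that differ only in an ending like _2 or _b are one class to them, and where a whole thing is asked for, a point or a joint stands for the part that bears it (a point fixed in the world has none). Each returns a list of dicts, best first, with "score" (0 to 1); they miss things now and then, are a little off and sometimes report something else, mostly with a low value. They report only what shows in the picture. A call takes as long as a camera call. They do not tell look-alikes from the thing itself.
- ctrl.cut_out(camera, thing): "pixels" (420x560 bool, what is visible of it) and "at" ([column, row] in pixels, amid what is visible of it).
The state is a dict: "t": time; "joints": joint angles; "joint_vel": joint speeds; "joint_torque": joint torques, N m; "tcp_pos": TCP position; "eef_rot": TCP orientation; "wrist_force": force on the tool from outside, world axes, zero at the start; "torque": the same for the moment, N m; "opening": finger opening in m.
Only numpy, scipy, OpenCV 4.12 (cv2) and the standard library are available. Lean on these libraries where they do the work, as an engineer would, in place of code of your own. Each camera call takes 0.05 s, during which the arm holds its last target.

## Task

Clamp the breaker that lies in the quick clamp on the counter: push the strap round over the breaker until it meets its stop (the back of a finger against its blue post will do), then push the yellow cam lever all the way down so that it holds the breaker tight, and back away. The lever must stay up until the strap is over. Nothing is to be picked up: the breaker stays in its nest, and the open drawer and the other things stay where they are.

Things in the scene. Friction and masses are not known exactly. Their poses are not given: they have to be found in the camera images.
- clamp: Quick clamp screwed to the counter: dark steel base plate 130 x 172 x 10 mm with grey nest walls (tops 34 mm above the counter). Origin on the counter surface under the centre of the nest; z up. The strap's pivot column stands 85 mm from the origin along the clamp's +y. A thin brass stop pin stands beside the strap's final place, on its +x side, 30 mm from the pivot, 74 mm high.
- strap_pivot (a point): Top face of the strap (76 mm above the counter) on the vertical axis about which the strap swings; on its dark steel column. A round cap, 18 mm across, stands 6 mm above this point.
- strap (a joint): Angle of the flat aluminium strap (24 mm wide, 8 mm thick, level, 68 to 76 mm above the counter; a fork at its end reaches 100 mm from the pivot, 29 mm wide, top at 78 mm), counter-clockwise from above. 0: strap points from the pivot along the clamp's -x. 1.571: at its stop, pointing along the clamp's -y straight over the breaker. Starts between 0 and 0.5. Stays where it is left; stiff hinge, about 2 N at the post.
- finger_post (a point): Upright blue plastic post on the strap, 12 mm diameter, 30 mm tall (76 to 106 mm above the counter), 50 mm from the strap's pivot. The point is on its axis at half its height (91 mm). Push sideways on it to swing the strap.
- lever (a joint): Angle of the yellow cam lever, which is hinged across the strap's fork and points outward along the strap. 0: its arm rises outward at 60 degrees above level; 1.05: down, level, at its stop. Starts between 0 and 0.15. Pushing its outer end down turns it; 2.5 N at the paddle at first, up to about 5 N near the end where the steel cam under it bites on the breaker. It stays where it is left.
- lever_pivot (a point): Axis of the cam lever, in the strap's fork: 85 mm from the strap's pivot, 72 mm above the counter.
- lever_paddle (a point): Centre of the upper face of the paddle at the lever's outer end: 66 mm along the arm from lever_pivot and 4 mm off its centre plane. The paddle is 28 mm long (52 to 80 mm from the axis), 20 mm wide and 8 mm thick; the arm is 12 mm wide.
- breaker: White two-pole breaker lying on its side in the nest: 85 mm along its x, 66 mm along its y plus a black toggle at -y, 36 mm high, 0.2 kg. Origin at the centre of its underside (22 mm above the counter), so its top is 58 mm above the counter; loose in the nest by 1.5 mm. To be pressed down by the cam only, not lifted.
- nest_centre (a point): Centre of the nest, where the breaker's origin belongs, 22 mm above the counter.
- nest (a joint): How far the black sprung pad under the breaker is pressed down (m): 0 with the breaker just lying on it, about 0.003 when the cam lever is down over it; the spring pushes back with 4.5 N at 0 and 1.5 N more per mm.
- cabinet_drawer0 (a joint): How far the top drawer of the red three-drawer metal cabinet (220 x 280 x 200 mm high, drawers facing -x) stands open (m), towards -x. Leave it.
- bulb: White dome bulb standing on its metal cap on the cabinet lid, 60 mm diameter, 93 mm tall; origin at its foot. Bystander.
- torch: Silver aluminium torch standing on its head on the cabinet lid, 38 mm diameter, 115 mm tall; origin at its foot. Bystander.
- bulb_gripper: Orange hard-silicone bulb gripper, a cup 60 mm across and 55 mm tall on the cabinet lid; origin at its foot. Bystander.
- spare: White single-pole breaker lying flat on the counter, 85 x 66 x 18 mm; origin at the centre of its underside. Bystander.
- jar: Small closed jar standing on the counter, 56 mm diameter, 70 mm tall; origin at its foot. Bystander.
- screwdriver: Screwdriver lying on the counter along its x, about 200 mm long; origin under its middle. Bystander.
There are look-alikes about, which are no part of the job. What is shaped like the breaker but green is not meant.

How it is judged:
On the way, in this order (a step that is already met when the one before it is completed fails the run):
1. the strap is over the breaker at its stop, with the lever still up (value of joint strap above 1.47 rad and value of joint lever below 0.4 rad), for 0.2 s.
2. the cam lever is down and the breaker is pressed into its nest (value of joint strap above 1.47 rad and value of joint lever above 0.93 rad and value of joint nest above 0.0015 m), for 0.2 s.
At the end, for the whole second after the job is handed in: The strap stands over the breaker within 0.1 rad of its stop (1.571), the lever is down within 0.12 rad of its stop (1.05), the breaker is pressed at least 1.5 mm into the sprung nest and lies flat (within 0.1 rad) within 6 mm of the nest's centre, at rest (all of step 2 and horizontal distance between breaker and nest_centre below 0.006 m and angle between breaker's own z axis and vertical below 0.1 rad and linear speed of breaker below 0.02 m/s); the robot touches nothing.
It fails at once if the lever is pushed down (past 0.5 rad) before the strap is over the breaker (value of joint lever above 0.5 rad and value of joint strap below 1.42 rad).
It fails at once if the breaker is lifted or leaves its nest (15 mm) (distance of breaker from where it was at the start of the episode above 0.015 m).
It fails at once if another thing is moved by more than 20 mm (distance of any of bulb, torch, bulb_gripper, spare, jar, screwdriver from where it was at the start of the episode above 0.02 m).
It fails at once if the top drawer is pushed nearly shut or pulled far open (value of joint cabinet_drawer0 below 0.015 m or value of joint cabinet_drawer0 above 0.09 m).
It also fails if it takes over 45 s, if anything falls off the work surface, if the arm or the gripper's body presses on something with over 40 N, if the wrist force passes 120 N, or if a joint passes its speed limit or range.

## Working session

There is one attempt and no reset: what is moved stays moved. The work goes in short steps, Python scripts to look and compute and a tool call to move; the robot and the scene stay as the last step left them, time stands still between calls to the robot, and variables do not carry over. Pictures are saved under pics/ and viewed, and the job is handed in when it is done.

Besides the shell and the picture viewer there is one more tool, called by a JSON object that holds its "op" and its "data". servo_tool: Moves the arm, as the interface text tells. Its arguments: {"type":"object","properties":{"commands":{"type":"array","items":{"type":"array","items":{"type":"number"}}},"hand":{"type":"number"}},"required":["commands"]}

```bash
ls; mkdir -p pics
python3 - <<'E'
from plant import ctrl
import cv2
for n in("scene","top"):
    cv2.imwrite(f"pics/{n}0.png",ctrl.camera(n)[:,:,::-1]); print(n,ctrl.calibration(n))
print(ctrl.get_state())
for n in("scene","top"):
  for th in("clamp","strap","finger_post","lever","breaker","lever_paddle"):
    for d in ctrl.cut_out(n,th)[:3]: print(n,th,round(d["score"],2),d["at"],d["pixels"].sum())
E
```

```text
pics
scene {'K': array([[429.74497195,   0.        , 277.47332678],
       [  0.        , 429.74497195, 210.03958886],
       [  0.        ,   0.        ,   1.        ]]), 'position': array([ 1.32415507, -0.16367055,  1.18606532]), 'attitude': array([ 0.61147526, -0.01584098,  1.33962596])}
top {'K': array([[436.8147383 ,   0.        , 281.18048751],
       [  0.        , 436.8147383 , 208.16468899],
       [  0.        ,   0.        ,   1.        ]]), 'position': array([0.44043245, 0.04669673, 1.25701664]), 'attitude': array([ 0.13330593, -0.02499697, -1.55645211])}
{'t': 0.1, 'joints': array([ 1.08149661,  0.61578834, -0.01263741,  1.42468212,  0.00808565,
        1.1034139 , -0.04039296]), 'joint_vel': array([-0.00027712, -0.00293028, -0.00159409, -0.00393256, -0.00173982,
       -0.00094878,  0.00083401]), 'joint_torque': array([ 1.69000188e-03, -4.60038650e+01,  2.10285103e-01, -1.66244477e+01,
       -6.12056069e-02,  1.69400551e-02,  8.94478740e-05]), 'tcp_pos': array([ 0.28991198, -0.580993  ,  0.21763786]), 'eef_rot': array([-1.57079788,  0.00224229, -1.10791391]), 'wrist_fo
[... 160 characters left out ...]
[298.3, 220.9] 1607
scene clamp 0.42 [160.6, 190.7] 438
scene strap 0.85 [293.4, 197.3] 424
scene strap 0.64 [284.0, 178.3] 98
scene finger_post 0.68 [296.5, 196.6] 349
scene lever 0.68 [293.4, 197.4] 394
scene breaker 0.84 [230.9, 233.0] 525
scene breaker 0.61 [282.4, 222.3] 499
scene breaker 0.56 [309.3, 272.7] 663
scene lever_paddle 0.49 [284.5, 179.5] 88
top clamp 0.92 [256.6, 221.7] 2298
top strap 0.59 [252.9, 231.6] 423
top finger_post 0.83 [247.6, 230.3] 470
top breaker 0.96 [330.4, 219.5] 687
top breaker 0.91 [271.2, 209.6] 652
top breaker 0.85 [260.1, 154.0] 665
top lever_paddle 0.67 [258.4, 250.3] 109
top lever_paddle 0.65 [145.3, 240.7] 417
top lever_paddle 0.49 [421.9, 226.5] 525
```

View pictures.

Run:
```python
import cv2
a=cv2.imread("pics/top0.png");b=cv2.imread("pics/scene0.png")
cv2.imwrite("pics/topc.png",cv2.resize(a[130:310,180:380],None,fx=4,fy=4,interpolation=2)[:600] if 0 else cv2.resize(a[140:290,170:370],None,fx=4,fy=4,interpolation=2))
cv2.imwrite("pics/scenec.png",cv2.resize(b[150:300,190:390],None,fx=4,fy=4,interpolation=2))
```

```text
(no output)
```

View pics/top0.png

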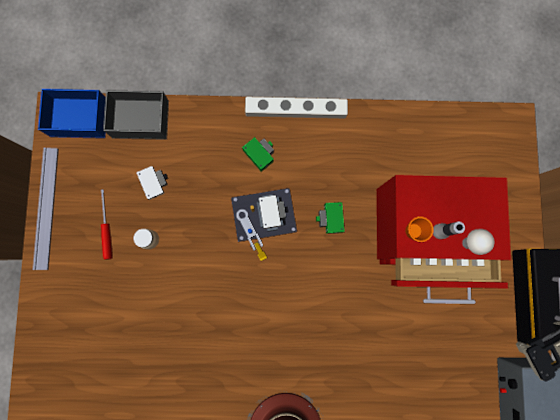

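View pics/scene0.png

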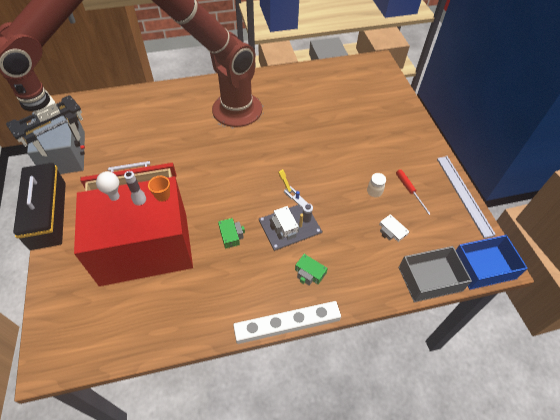

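```bash
ls pics
```

```text
scene0.png
scenec.png
top0.png
topc.png
```

View pics/topc.png

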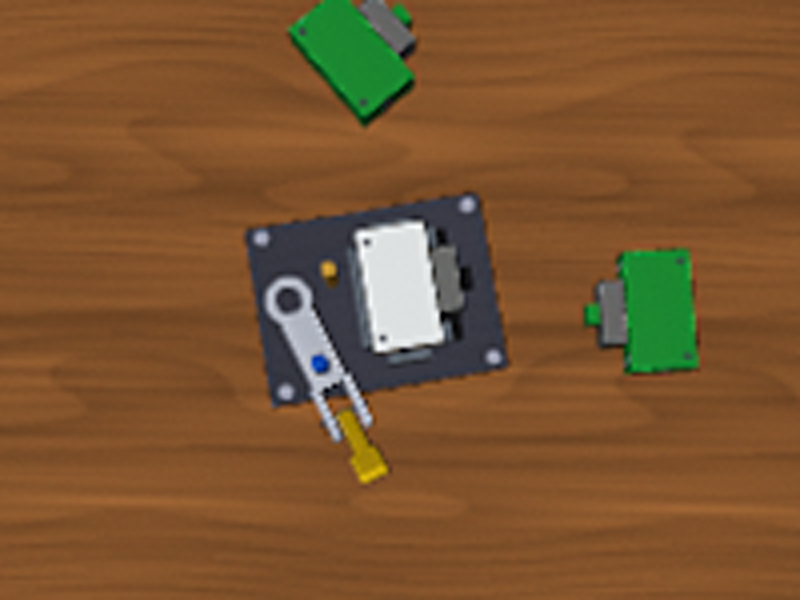

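View pics/scenec.png

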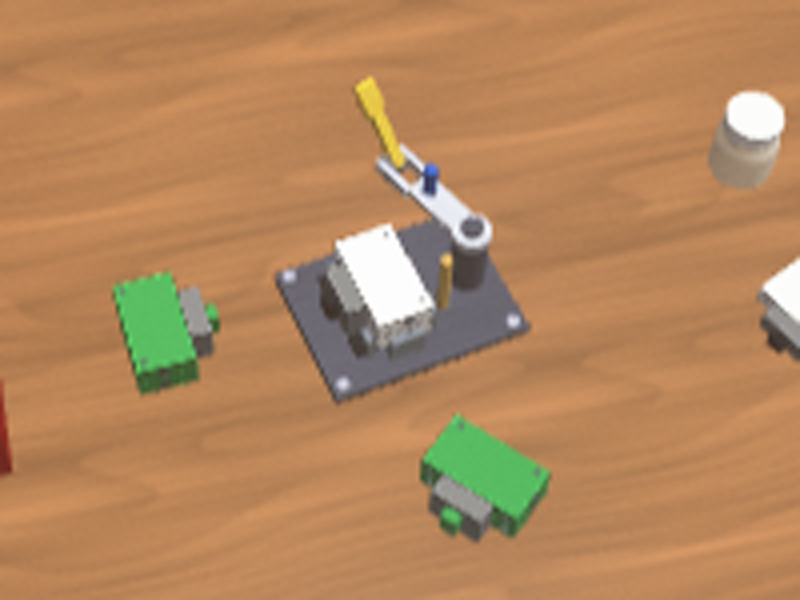

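```bash
cat > h.py <<'E'
import numpy as np
from scipy.spatial.transform import Rotation as R
from plant import ctrl
def cam(n):
    c=ctrl.calibration(n); return c["K"],np.array(c["position"]),R.from_euler("xyz",c["attitude"]).as_matrix()
def ray(n,px,z):
    K,p,A=cam(n); d=np.linalg.inv(K)@[px[0],px[1],1]; d=A@(d*[1,-1,-1]); return p+d*(z-p[2])/d[2]
def proj(n,X):
    K,p,A=cam(n); q=K@((A.T@(np.array(X)-p))*[1,-1,-1]); return q[:2]/q[2]
def blob(n,img,lo,hi,box):
    import cv2
    m=cv2.inRange(cv2.cvtColor(img,cv2.COLOR_RGB2HSV),lo,hi); x0,y0,x1,y1=box
    s=m[y0:y1,x0:x1]; ys,xs=np.nonzero(s); return xs+x0,ys+y0
E
python3 - <<'E'
from h import *
import cv2
np.set_printoptions(precision=4,suppress=True)
T=lambda x,y:(170+x/4-.375,140+y/4-.375)
S=lambda x,y:(190+x/4-.375,150+y/4-.375)
print("bolts top",[ray("top",T(*p),.012) for p in[(261,238),(467,205),(493,357),(286,392)]])
print("bolts scene",[ray("scene",S(*p),.012) for p in[(289,275),(343,384),(513,321)]])
print("cap",ray("top",T(289,299),.082),ray("scene",S(472,227),.082))
for n,box in(("top",(220,190,300,270)),("scene",(260,150,340,230))):
    im=cv2.imread(f"pics/{n}0.png")[:,:,::-1].copy()
    for nm,lo,hi in(("blue",(105,150,60),(130,255,255)),("yel",(22,170,90),(35,255,255))):
        x,y=blob(n,im,lo,hi,box); print(n,nm,len(x),x.mean(),y.mean(),x.min(),x.max(),y.min(),y.max())
        if nm=="blue": print(ray(n,(x.mean(),y.mean()),.1 if n=="top" else .092))
print("breaker",[ray("top",T(*p),.058) for p in[(353,229),(424,221),(443,345),(374,353)]])
E
```

```text
bolts top [array([0.6318, 0.1516, 0.012 ]), array([0.6586, 0.0037, 0.012 ]), array([ 0.5487, -0.0163,  0.012 ]), array([0.5213, 0.1307, 0.012 ])]
bolts scene [array([ 0.5485, -0.0147,  0.012 ]), array([0.659 , 0.0052, 0.012 ]), array([0.632 , 0.1528, 0.012 ])]
cap [0.5796 0.1256 0.082 ] [0.5816 0.127  0.082 ]
top blue 14 249.5 230.5 248 251 229 232
[0.5348 0.1031 0.1   ]
top yel 95 260.22105263157897 251.92631578947368 255 266 242 260
scene blue 4 297.5 192.5 297 298 192 193
[0.5286 0.1073 0.092 ]
scene yel 73 283.9178082191781 178.1917808219178 279 289 170 190
breaker [array([0.6322, 0.0842, 0.058 ]), array([0.6387, 0.035 , 0.058 ]), array([0.5524, 0.0205, 0.058 ]), array([0.5461, 0.0679, 0.058 ])]
```

Run:
```python
from h import *
np.set_printoptions(precision=3,suppress=True)
for nm,p,z in(("cab TL",(395,176),.2),("cab BL",(381,262),.2),("handle L",(426,302),.15),("handle R",(474,300),.15),("bulb",(481,238),.09+.2),("torch",(457,228),.3),("cup",(420,229),.25),("jar",(144,238),.07)):
    print(nm,ray("top",p,z))
yaw=.179; P=np.array([.5806,.1263]); ph=np.pi+yaw
for s in(.285,1.571):
  d=np.array([np.cos(ph+s),np.sin(ph+s)])
  for r,z,nm in((0,.082,"cap"),(.05,.106,"post"),(.085,.072,"lpiv"),(.085+.04,.072+.069,"tip")):
    X=[*(P+r*d),z]; print(s,nm,np.array(X),proj("top",X),proj("scene",X))
X=[*P,.0]
```

```text
cab TL [ 0.668 -0.259  0.2  ]
cab BL [ 0.456 -0.221  0.2  ]
handle L [ 0.358 -0.345  0.15 ]
handle R [ 0.365 -0.467  0.15 ]
bulb [ 0.511 -0.424  0.29 ]
torch [ 0.532 -0.366  0.3  ]
cup [ 0.533 -0.301  0.25 ]
jar [0.512 0.388 0.07 ]
0.285 cap [0.581 0.126 0.082] [241.634 214.018] [307.323 206.159]
0.285 post [0.536 0.104 0.106] [249.097 229.909] [297.288 191.795]
0.285 lpiv [0.505 0.088 0.072] [255.215 242.596] [289.655 191.528]
0.285 tip [0.469 0.07  0.141] [261.038 255.329] [282.283 170.532]
1.571 cap [0.581 0.126 0.082] [241.634 214.018] [307.323 206.159]
1.571 post [0.59  0.077 0.106] [259.701 209.923] [293.316 206.759]
1.571 lpiv [0.596 0.043 0.072] [272.642 209.483] [282.675 216.589]
1.571 tip [0.603 0.003 0.141] [288.076 203.544] [271.003 207.909]
```

{"op": "servo_tool", "data": {"commands": [[0,-40,0,0,0,0],[0,-45,0,0,0,0],[0,-45,0,0,0,0],[0,-40,0,0,0,0],[0,-20,0,0,0,0]], "hand": 1}}

```text
t: 1.2
tcp_pos: [0.2906, -0.5824, 0.4135]
eef_rot: [-1.571, -0.007, -1.108]
wrist_force: [0.1, 0.4, 0.4]
opening: 0.0578
```

{"op": "servo_tool", "data": {"commands": [[-15,0,14,0,0,0],[-30,0,28,0,0,0],[-30,0,28,0,0,0],[-30,0,28,0,0,0],[-30,0,28,0,0,0]]}}

```text
t: 1.7
tcp_pos: [0.3429, -0.4028, 0.4088]
eef_rot: [-1.571, -0.0, -1.108]
wrist_force: [1.0, 0.5, -0.4]
opening: 0.0171
```

{"op": "servo_tool", "data": {"commands": [[-30,0,28,0,0,0],[-30,0,28,0,0,0],[-30,0,28,0,0,0],[-30,0,28,0,0,0],[-30,0,28,0,0,0]]}}

```text
t: 2.2
tcp_pos: [0.4011, -0.2061, 0.409]
eef_rot: [-1.57, -0.001, -1.108]
wrist_force: [0.3, 1.3, -0.1]
opening: 0.0007
```

{"op": "servo_tool", "data": {"commands": [[-30,0,28,0,0,0],[-30,0,28,0,0,0],[-30,0,28,0,0,0],[-30,0,28,0,0,0],[-30,0,28,0,0,0]]}}

```text
t: 2.7
tcp_pos: [0.4594, -0.0095, 0.4091]
eef_rot: [-1.57, -0.001, -1.108]
wrist_force: [-0.2, -0.3, -0.1]
opening: 0.0005
```

{"op": "servo_tool", "data": {"commands": [[0,0,0,0,-0.13,0],[0,0,0,0,-0.13,0],[0,0,0,0,-0.13,0],[0,0,0,0,-0.13,0],[0,0,0,0,-0.12,0]]}}

```text
t: 3.2
tcp_pos: [0.4592, -0.0111, 0.4088]
eef_rot: [-1.571, -0.0, -0.463]
wrist_force: [0.7, 0.2, -0.1]
opening: 0.0006
```

{"op": "servo_tool", "data": {"commands": [[-6,20,37,0,0,0],[-6,20,38,0,0,0],[-6,20,38,0,0,0],[-6,20,37,0,0,0],[0,20,0,0,0,0]]}}

```text
t: 3.7
tcp_pos: [0.5054, 0.1401, 0.308]
eef_rot: [-1.566, 0.002, -0.459]
wrist_force: [-0.1, -0.4, -0.2]
opening: 0.0004
```

{"op": "servo_tool", "data": {"commands": [[0,40,0,0,0,0],[0,40,0,0,0,0],[0,40,0,0,0,0],[0,30,0,0,0,0],[0,10,0,0,0,0]]}}

```text
t: 4.2
tcp_pos: [0.5036, 0.1326, 0.1459]
eef_rot: [-1.575, 0.004, -0.468]
wrist_force: [0.1, 0.5, -0.2]
opening: 0.0002
```

Run:
```python
from h import *
import cv2
a=ctrl.camera("top")[:,:,::-1];b=ctrl.camera("scene")[:,:,::-1]
print(ctrl.get_state()["tcp_pos"])
c=[cv2.resize(x[140:290,200:330],(400*130*4//520//1*1,462),interpolation=2) for x in(a,)]
A=cv2.resize(a[150:280,190:320],(400,400),interpolation=2);B=cv2.resize(b[120:250,230:360],(400,400),interpolation=2)
cv2.imwrite("pics/p1.png",np.hstack([A,B]))
```

```text
[0.50500725 0.13340452 0.14788777]
```

View pics/p1.png

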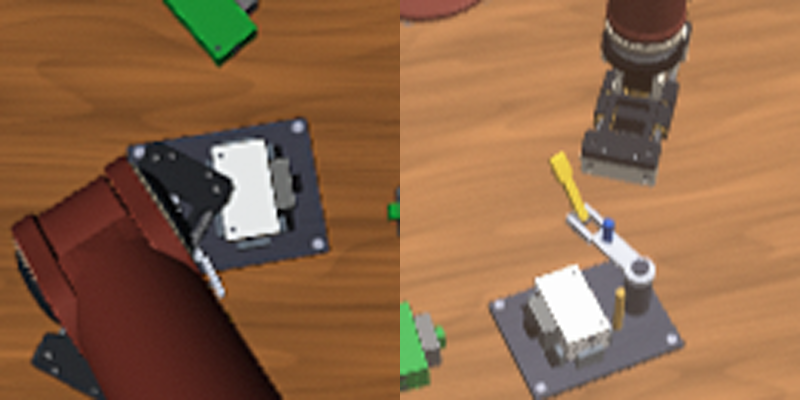

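Run:
```python
from h import *
import cv2
b=ctrl.camera("scene")[:,:,::-1]
s=ctrl.get_state();X=s["tcp_pos"];A=R.from_euler("xyz",s["eef_rot"]).as_matrix()
for o in([0,0,0],[.0175,0,0],[-.0175,0,0],[0,-.084,0]): print(o,proj("scene",X+A@o))
cv2.imwrite("pics/p2.png",cv2.resize(b[130:230,250:350],(600,600),interpolation=2))
```

```text
[0, 0, 0] [304.85071803 174.35272904]
[0.0175, 0, 0] [303.73216342 178.55520198]
[-0.0175, 0, 0] [305.95306461 170.21115056]
[0, -0.084, 0] [306.75427817 156.20038459]
```

View pics/p2.png

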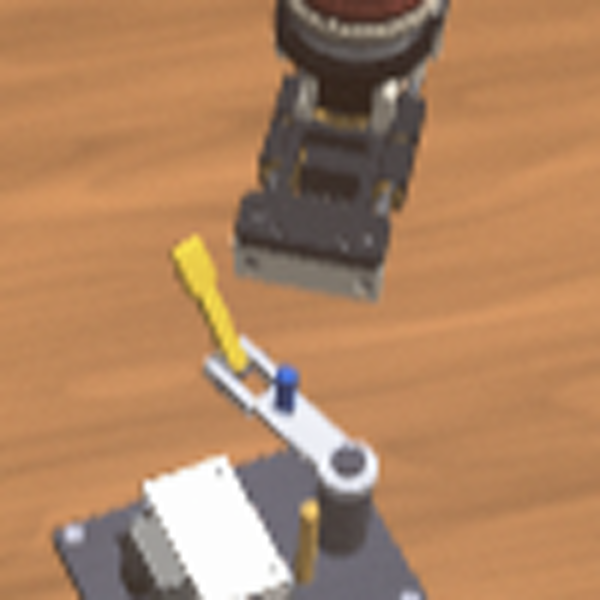

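Run:
```python
from h import *
s=ctrl.get_state();X=s["tcp_pos"];A=R.from_euler("xyz",s["eef_rot"]).as_matrix()
for o in([.094,-.084,.0375],[.094,-.084,-.0375],[.094,-.12,0.0375],[.094,-.12,-0.0375],[.0175,0,.0375],[.0175,0,-.0375],[.0175,-.084,0]): print(o,(proj("scene",X+A@o)-[250,130])*6)
```

```text
[0.094, -0.084, 0.0375] [379.21202123 315.50863692]
[0.094, -0.084, -0.0375] [224.7306018  285.20324424]
[0.094, -0.12, 0.0375] [385.70341613 266.64919618]
[0.094, -0.12, -0.0375] [227.37992756 235.97444395]
[0.0175, 0, 0.0375] [393.49406337 305.23446262]
[0.0175, 0, -0.0375] [251.77964479 277.52333623]
[0.0175, -0.084, 0] [333.5389954  182.94009789]
```

{"op": "servo_tool", "data": {"commands": [[0,25,0,0,0,0],[0,25,0,0,0,0],[0,10,0,0,0,0],[0,0,0,0,0,0]]}}

```text
t: 4.75
tcp_pos: [0.5058, 0.1337, 0.089]
eef_rot: [-1.571, -0.0, -0.468]
wrist_force: [0.1, -0.3, -0.1]
opening: 0.0005
```

{"op": "servo_tool", "data": {"commands": [[6,0,-4,0,0,0],[6,0,-4,0,0,0],[6,0,-5,0,0,0],[0,0,0,0,0,0]]}}

```text
t: 5.15
tcp_pos: [0.5168, 0.1121, 0.0893]
eef_rot: [-1.571, -0.002, -0.471]
wrist_force: [0.5, -0.7, 0.9]
opening: 0.0005
```

Run:
```python
from h import *
import cv2
a=ctrl.camera("top")[:,:,::-1];b=ctrl.camera("scene")[:,:,::-1]
s=ctrl.get_state();print(s["tcp_pos"],s["wrist_force"])
A=cv2.resize(a[180:260,220:300],(400,400),interpolation=2);B=cv2.resize(b[140:240,250:350],(400,400),interpolation=2)
cv2.imwrite("pics/p3.png",np.hstack([A,B]))
# fixed-orientation arc: increments in tool frame, from s=.285
ph=np.pi+.179;tx=np.array([.895,-.447]);tz=np.array([.447,.895])
post=lambda q:.05*np.array([np.cos(ph+q),np.sin(ph+q)])
q=np.linspace(.285,1.571,16)
for i in range(15):
    d=(post(q[i+1])-post(q[i]))*1000; print(round(q[i+1],3),(d@tx).round(1),(d@tz).round(1))
```

```text
[0.5160115  0.11341895 0.08896489] [ 0.11307836 -0.37244776  0.41665318]
0.371 3.5 -2.4
0.456 3.7 -2.1
0.542 3.9 -1.8
0.628 4.0 -1.4
0.714 4.1 -1.1
0.799 4.2 -0.7
0.885 4.3 -0.4
0.971 4.3 -0.0
1.057 4.3 0.4
1.142 4.2 0.7
1.228 4.1 1.1
1.314 4.0 1.4
1.4 3.9 1.8
1.485 3.7 2.1
1.571 3.5 2.4
```

View pics/p3.png

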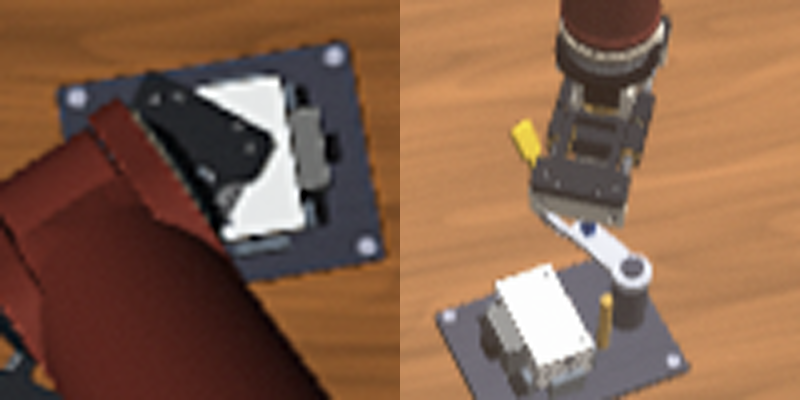

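{"op": "servo_tool", "data": {"commands": [[3.5,0,-2.4,0,0,0],[3.7,0,-2.1,0,0,0],[3.9,0,-1.8,0,0,0],[0,0,0,0,0,0]]}}

```text
t: 5.65
tcp_pos: [0.5226, 0.1024, 0.0886]
eef_rot: [-1.572, 0.0, -0.469]
wrist_force: [-1.1, -0.5, 0.7]
opening: 0.0004
```

Run:
```python
from h import *
import cv2
b=ctrl.camera("scene")[:,:,::-1]
s=ctrl.get_state();print(s["tcp_pos"],s["wrist_force"])
cv2.imwrite("pics/p4.png",cv2.resize(b[140:240,250:350],(500,500),interpolation=2))
```

```text
[0.52263811 0.10253743 0.08851216] [-2.31084015  0.38970931  1.06077408]
```

View pics/p4.png

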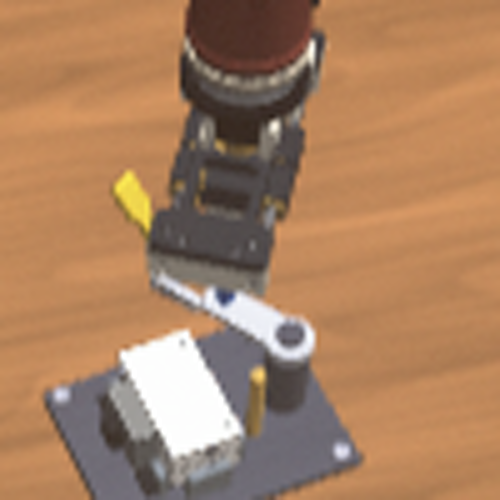

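{"op": "servo_tool", "data": {"commands": [[4,0,-1.4,0,0,0],[4.1,0,-1.1,0,0,0],[4.2,0,-0.7,0,0,0],[4.3,0,-0.4,0,0,0],[4.3,0,0,0,0,0]]}}

```text
t: 6.2
tcp_pos: [0.5399, 0.0899, 0.0883]
eef_rot: [-1.571, 0.0, -0.469]
wrist_force: [-1.8, -0.5, -0.2]
opening: 0.0007
```

Run:
```python
from h import *
import cv2
b=ctrl.camera("scene")[:,:,::-1]
s=ctrl.get_state();print(s["tcp_pos"],s["wrist_force"])
cv2.imwrite("pics/p5.png",cv2.resize(b[140:240,250:350],(500,500),interpolation=2))
```

```text
[0.54109457 0.08965316 0.08842147] [-2.06773881 -0.93309063 -0.82221321]
```

View pics/p5.png

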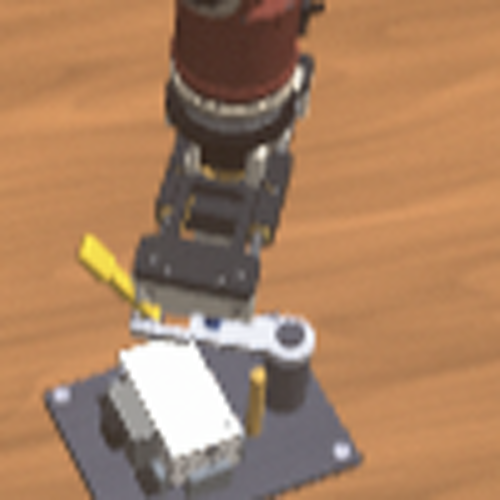

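{"op": "servo_tool", "data": {"commands": [[4.3,0,0.4,0,0,0],[4.2,0,0.7,0,0,0],[4.1,0,1.1,0,0,0],[4,0,1.4,0,0,0],[3.9,0,1.8,0,0,0]]}}

```text
t: 6.75
tcp_pos: [0.5612, 0.0862, 0.0888]
eef_rot: [-1.57, -0.0, -0.468]
wrist_force: [-3.1, -0.2, 0.2]
opening: 0.0005
```

{"op": "servo_tool", "data": {"commands": [[2,0,1,0,0,0],[2,0,1,0,0,0],[0,0,0,0,0,0]]}}

```text
t: 7.05
tcp_pos: [0.5658, 0.0864, 0.0888]
eef_rot: [-1.57, -0.001, -0.468]
wrist_force: [-1.5, -0.9, 0.4]
opening: 0.0004
```

Run:
```python
from h import *
import cv2
b=ctrl.camera("scene")[:,:,::-1]
s=ctrl.get_state();print(s["tcp_pos"],s["wrist_force"])
cv2.imwrite("pics/p6.png",cv2.resize(b[140:240,250:350],(500,500),interpolation=2))
```

```text
[0.5658666  0.08647712 0.08888871] [-0.34816656  0.88023131 -0.40382818]
```

View pics/p6.png

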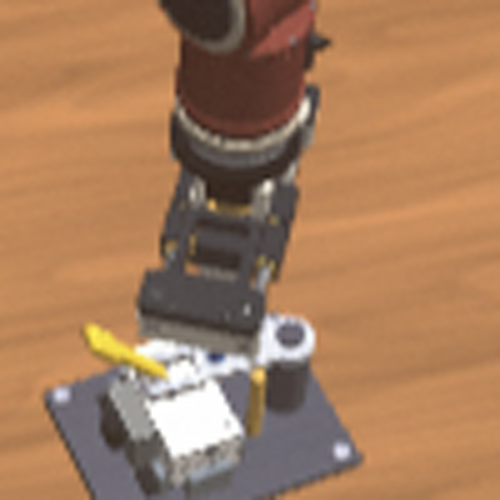

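{"op": "servo_tool", "data": {"commands": [[1.6,0,1.2,0,0,0],[0.8,0,0.6,0,0,0],[0,0,0,0,0,0]]}}

```text
t: 7.4
tcp_pos: [0.5681, 0.0868, 0.0888]
eef_rot: [-1.57, -0.0, -0.468]
wrist_force: [-1.5, 0.1, 1.1]
opening: 0.0005
```

{"op": "servo_tool", "data": {"commands": [[1.2,0,0.8,0,0,0],[0,0,0,0,0,0]]}}

```text
t: 7.6
tcp_pos: [0.5696, 0.087, 0.0887]
eef_rot: [-1.57, -0.0, -0.468]
wrist_force: [-1.7, -1.1, 0.2]
opening: 0.0002
```

{"op": "servo_tool", "data": {"commands": [[1.2,0,0.8,0,0,0],[0,0,0,0,0,0]]}}

```text
t: 7.8
tcp_pos: [0.5702, 0.0871, 0.0886]
eef_rot: [-1.572, 0.001, -0.468]
wrist_force: [-3.5, -0.2, 2.1]
opening: 0.0002
```

{"op": "servo_tool", "data": {"commands": [[1.2,0,0.8,0,0,0],[0,0,0,0,0,0]]}}

```text
t: 8.0
tcp_pos: [0.5704, 0.0874, 0.0885]
eef_rot: [-1.573, 0.003, -0.468]
wrist_force: [-5.5, 0.0, 3.6]
opening: 0.0004
```

{"op": "servo_tool", "data": {"commands": [[1.2,0,0.8,0,0,0],[0,0,0,0,0,0]]}}

```text
t: 8.2
tcp_pos: [0.5706, 0.0876, 0.0884]
eef_rot: [-1.575, 0.005, -0.468]
wrist_force: [-7.8, -0.6, 5.4]
opening: 0.0004
```

Run:
```python
from h import *
import cv2
b=ctrl.camera("scene")[:,:,::-1]
s=ctrl.get_state();print(s["tcp_pos"],s["wrist_force"])
cv2.imwrite("pics/p7.png",cv2.resize(b[170:240,250:330],(800,600),interpolation=2))
```

```text
[0.57059251 0.08756395 0.0883713 ] [-7.2427117  -0.46347458  5.25793267]
```

View pics/p7.png

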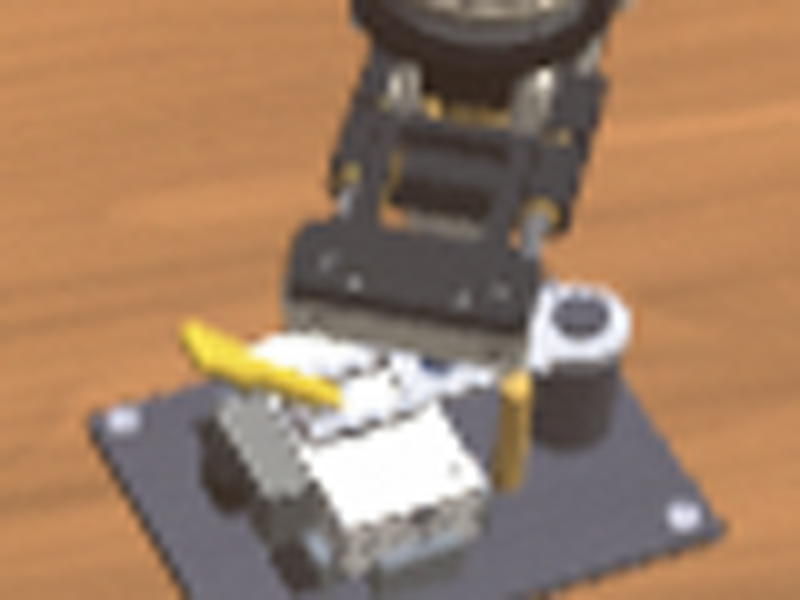

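{"op": "servo_tool", "data": {"commands": [[-3,0,-2.2,0,0,0],[-6,0,-4.5,0,0,0],[-6,0,-4.5,0,0,0],[0,-20,0,0,0,0],[0,-30,0,0,0,0]]}}

```text
t: 8.75
tcp_pos: [0.5541, 0.0835, 0.1378]
eef_rot: [-1.573, 0.002, -0.468]
wrist_force: [1.0, 0.4, 0.2]
opening: 0.0001
```

{"op": "servo_tool", "data": {"commands": [[0,-40,0,0,0,0],[0,-20,0,0,-0.13,0],[0,0,0,0,-0.13,0],[0,0,0,0,-0.13,0],[0,0,0,0,-0.13,0]]}}

```text
t: 9.25
tcp_pos: [0.5557, 0.0838, 0.1992]
eef_rot: [-1.571, -0.002, 0.057]
wrist_force: [1.1, -0.4, 0.1]
opening: 0.0006
```

{"op": "servo_tool", "data": {"commands": [[-40,0,0,0,-0.12,0],[-45,0,0,0,0,0],[-20,0,0,0,0,0],[0,0,0,0,0,0]]}}

```text
t: 9.65
tcp_pos: [0.4487, 0.07, 0.1989]
eef_rot: [-1.573, 0.001, 0.173]
wrist_force: [1.0, 0.5, 0.4]
opening: 0.0004
```

Run:
```python
from h import *
import cv2
a=ctrl.camera("top")[:,:,::-1];b=ctrl.camera("scene")[:,:,::-1]
s=ctrl.get_state();print(s["tcp_pos"],s["wrist_force"],s["eef_rot"])
A=cv2.resize(a[180:260,220:300],(400,400),interpolation=2);B=cv2.resize(b[160:240,250:330],(400,400),interpolation=2)
cv2.imwrite("pics/p8.png",np.hstack([A,B]));cv2.imwrite("pics/top8.png",a);cv2.imwrite("pics/scene8.png",b)
```

```text
[0.45248302 0.07084668 0.19928695] [0.39431241 0.14841643 0.56856323] [-1.57106433 -0.00312836  0.17139762]
```

View pics/p8.png

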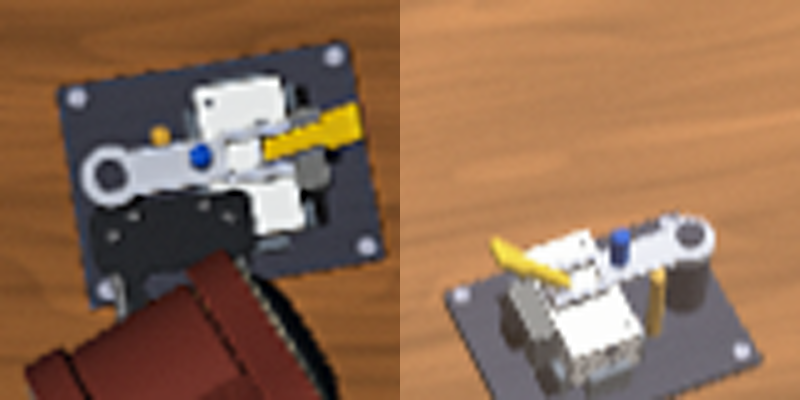

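Run:
```python
from h import *
import cv2
np.set_printoptions(precision=4,suppress=True)
cap=ray("top",(241.2,215.0),.082)
for n,box,z in(("top",(220,190,300,270),.1),("scene",(260,170,340,230),.095)):
    im=cv2.imread(f"pics/{n}8.png")[:,:,::-1].copy()
    x,y=blob(n,im,(105,150,60),(130,255,255),box); p=ray(n,(x.mean(),y.mean()),z);print(n,len(x),p)
    if n=="scene": cap=ray(n,(250+690/5-.0-400/5-.4,160+233/5-.4),.082)
    v=p-cap; print("cap",cap,"strap",np.arctan2(v[1],v[0])+2*np.pi-np.pi-.179,np.hypot(*v[:2]))
    x,y=blob(n,im,(22,170,90),(35,255,255),box); print("yel",len(x),x.min(),x.max(),y.min(),y.max())
ph=np.pi+.179+1.571;P=np.array([.5806,.1263]);d=np.array([np.cos(ph),np.sin(ph)])
for lv in(0,.15,.3):
  a=np.pi/3-lv
  for r in(.052,.08):
    X=[*(P+d*(.085+r*np.cos(a)-.004*np.sin(a))),.072+r*np.sin(a)+.004*np.cos(a)];print(lv,r,np.array(X),proj("top",X),proj("scene",X))
```

```text
top 14 [0.588  0.0774 0.1   ]
cap [0.5779 0.1274 0.082 ] strap 1.5902103878496663 0.05103546129357358
yel 108 273 292 201 211
scene 4 [0.5843 0.0812 0.095 ]
cap [0.5809 0.1271 0.082 ] strap 1.4650242625019685 0.046070670030272945
yel 34 268 282 209 216
0 0.052 [0.5998 0.0205 0.119 ] [281.1962 205.7953] [276.2808 210.271 ]
0 0.08 [0.6023 0.0067 0.1433] [286.7874 203.6306] [272.077  207.0972]
0.15 0.052 [0.601  0.0138 0.1151] [283.6894 205.591 ] [274.2151 211.7182]
0.15 0.08 [ 0.6041 -0.0034  0.137 ] [290.5891 203.3485] [268.9077 209.4004]
0.3 0.052 [0.6021 0.0078 0.1103] [285.9067 205.4784] [272.3516 213.2735]
0.3 0.08 [ 0.6057 -0.0124  0.1293] [293.9195 203.2145] [266.0787 211.8606]
```

{"op": "servo_tool", "data": {"commands": [[35,0,-24,0,0,0],[35,0,-24,0,0,0],[35,0,-24,0,0,0],[31,0,-20,0,0,0],[0,0,0,0,0,0]]}}

```text
t: 10.25
tcp_pos: [0.6067, -0.0004, 0.1973]
eef_rot: [-1.572, -0.004, 0.164]
wrist_force: [-0.4, -1.1, -0.1]
opening: 0.0003
```

{"op": "servo_tool", "data": {"commands": [[0,20,0,0,0,0],[0,20,0,0,0,0],[0,10,0,0,0,0],[0,5,0,0,0,0],[0,0,0,0,0,0]]}}

```text
t: 10.75
tcp_pos: [0.601, 0.0039, 0.1434]
eef_rot: [-1.57, 0.0, 0.172]
wrist_force: [-0.3, -0.4, 0.6]
opening: 0.0
```

Run:
```python
from h import *
import cv2
a=ctrl.camera("top")[:,:,::-1];b=ctrl.camera("scene")[:,:,::-1]
s=ctrl.get_state();print(s["tcp_pos"],s["wrist_force"],s["eef_rot"])
A=cv2.resize(a[160:260,220:320],(400,400),interpolation=2);B=cv2.resize(b[140:240,240:340],(400,400),interpolation=2)
cv2.imwrite("pics/p9.png",np.hstack([A,B]))
```

```text
[0.60166937 0.00395449 0.14447505] [ 0.70923247  0.49118805 -0.69568168] [-1.57065723 -0.00175459  0.17210963]
```

View pics/p9.png

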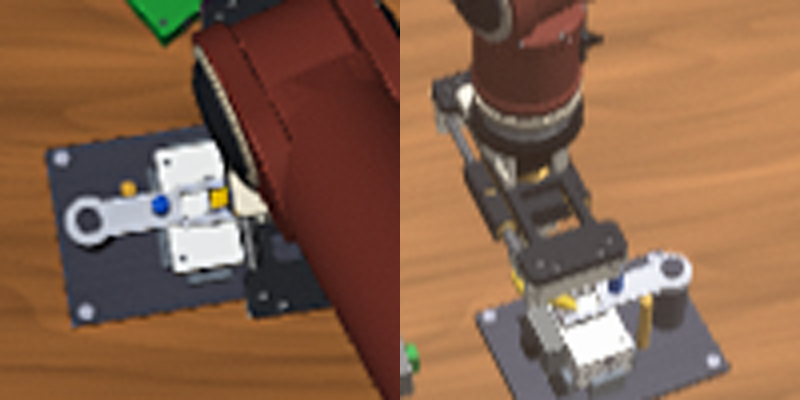

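{"op": "servo_tool", "data": {"commands": [[0,6,0,0,0,0],[0,5,-4,0,0,0],[0,5,-4,0,0,0],[0,5,-3,0,0,0],[0,5,-3,0,0,0]]}}

```text
t: 11.35
tcp_pos: [0.6055, -0.0142, 0.1189]
eef_rot: [-1.577, -0.003, 0.169]
wrist_force: [0.5, -4.1, 7.1]
opening: 0.0003
```

{"op": "servo_tool", "data": {"commands": [[0,5,-2,0,0,0],[0,5,-2,0,0,0],[0,5,-2,0,0,0],[0,5,-1,0,0,0],[0,0,0,0,0,0]]}}

```text
t: 11.85
tcp_pos: [0.6042, -0.0167, 0.0969]
eef_rot: [-1.57, 0.001, 0.172]
wrist_force: [0.5, -0.1, 0.6]
opening: 0.0008
```

Run:
```python
from h import *
import cv2
a=ctrl.camera("top")[:,:,::-1];b=ctrl.camera("scene")[:,:,::-1]
s=ctrl.get_state();print(s["tcp_pos"],s["wrist_force"],s["eef_rot"])
A=cv2.resize(a[160:260,220:320],(400,400),interpolation=2);B=cv2.resize(b[140:240,240:340],(400,400),interpolation=2)
cv2.imwrite("pics/p10.png",np.hstack([A,B]))
```

```text
[ 0.60351497 -0.01589264  0.09690925] [-0.44272969 -0.36627358  0.36790539] [-1.56883168  0.00212696  0.17308343]
```

View pics/p10.png

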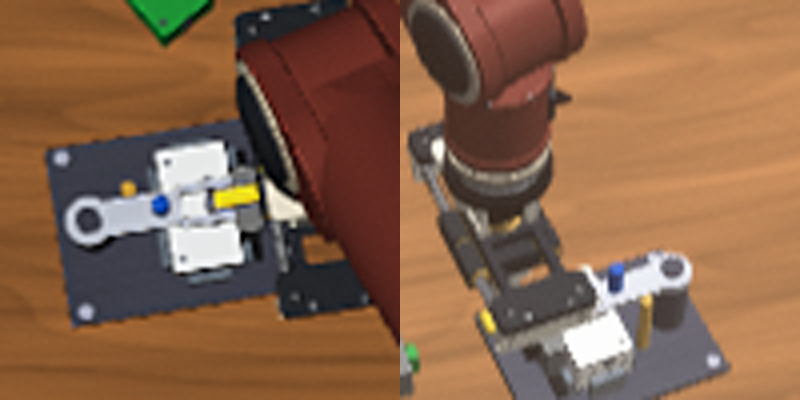

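{"op": "servo_tool", "data": {"commands": [[0,4,-1,0,0,0],[0,4,-1,0,0,0],[0,4,0,0,0,0],[0,3,0,0,0,0],[0,0,0,0,0,0]]}}

```text
t: 12.45
tcp_pos: [0.6046, -0.0193, 0.082]
eef_rot: [-1.571, 0.001, 0.172]
wrist_force: [-0.3, -0.6, 0.4]
opening: 0.0008
```

{"op": "servo_tool", "data": {"commands": [[0,2,0,0,0,0],[0,2,0,0,0,0],[0,0,0,0,0,0]]}}

```text
t: 12.75
tcp_pos: [0.6048, -0.0195, 0.0784]
eef_rot: [-1.571, 0.0, 0.172]
wrist_force: [-0.3, -0.9, 1.8]
opening: 0.0003
```

{"op": "servo_tool", "data": {"commands": [[0,2,0,0,0,0],[0,0,0,0,0,0]]}}

```text
t: 12.95
tcp_pos: [0.605, -0.0195, 0.0765]
eef_rot: [-1.571, 0.0, 0.172]
wrist_force: [-1.0, -1.2, 2.0]
opening: 0.0006
```

{"op": "servo_tool", "data": {"commands": [[0,2,0,0,0,0],[0,0,0,0,0,0]]}}

```text
t: 13.15
tcp_pos: [0.6051, -0.0195, 0.0758]
eef_rot: [-1.572, -0.0, 0.172]
wrist_force: [-2.2, -1.3, 9.2]
opening: 0.0005
```

{"op": "servo_tool", "data": {"commands": [[0,2,0,0,0,0],[0,0,0,0,0,0]]}}

```text
t: 13.35
tcp_pos: [0.6053, -0.0196, 0.0754]
eef_rot: [-1.573, -0.001, 0.172]
wrist_force: [-5.3, -2.7, 16.2]
opening: 0.0006
```

Run:
```python
from h import *
import cv2
a=ctrl.camera("top")[:,:,::-1];b=ctrl.camera("scene")[:,:,::-1]
s=ctrl.get_state();print(s["tcp_pos"],s["wrist_force"],s["eef_rot"])
A=cv2.resize(a[160:260,220:320],(400,400),interpolation=2);B=cv2.resize(b[160:240,240:320],(400,400),interpolation=2)
cv2.imwrite("pics/p11.png",np.hstack([A,B]))
```

```text
[ 0.60523897 -0.01959274  0.07536641] [-4.81415562 -3.38919098 16.43392016] [-1.57292889e+00 -8.39709317e-04  1.71546179e-01]
```

View pics/p11.png

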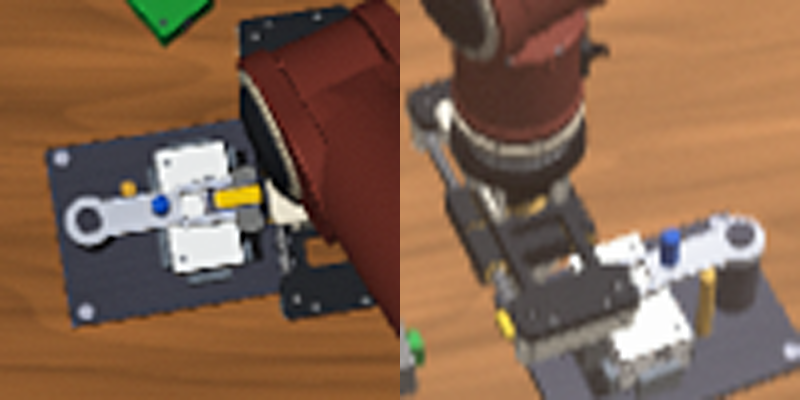

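{"op": "servo_tool", "data": {"commands": [[0,-6,0,0,0,0],[0,-20,0,0,0,0],[0,-35,0,0,0,0],[0,-40,0,0,0,0],[0,-40,0,0,0,0]]}}

```text
t: 13.95
tcp_pos: [0.6048, -0.0182, 0.2145]
eef_rot: [-1.569, 0.0, 0.173]
wrist_force: [0.6, -0.4, 0.6]
opening: 0.0006
```

{"op": "servo_tool", "data": {"commands": [[-35,0,0,0,0,0],[-45,0,0,0,0,0],[-45,0,0,0,0,0],[-20,0,0,0,0,0],[0,0,0,0,0,0]]}}

```text
t: 14.45
tcp_pos: [0.4594, -0.0442, 0.2135]
eef_rot: [-1.572, 0.002, 0.172]
wrist_force: [0.6, 0.1, -0.3]
opening: 0.0003
```

Run:
```python
from h import *
import cv2
a=ctrl.camera("top")[:,:,::-1];b=ctrl.camera("scene")[:,:,::-1]
s=ctrl.get_state();print(s["t"],s["tcp_pos"],s["wrist_force"],abs(s["joint_vel"]).max())
A=cv2.resize(a[180:260,230:310],(400,400),interpolation=2);B=cv2.resize(b[170:250,240:320],(400,400),interpolation=2)
cv2.imwrite("pics/p12.png",np.hstack([A,B]))
ph=np.pi+.179+1.571;P=np.array([.5806,.1263]);d=np.array([np.cos(ph),np.sin(ph)])
for lv in(.9,1.05):
  q=np.pi/3-lv;r=.08
  X=[*(P+d*(.085+r*np.cos(q)-.004*np.sin(q))),.072+r*np.sin(q)+.004*np.cos(q)];print(lv,(proj("top",X)-[230,180])*5,(proj("scene",X)-[240,170])*5+[400,0])
cv2.imwrite("pics/full_top.png",a)
```

```text
14.55 [ 0.46314491 -0.04350328  0.21393984] [0.82821127 0.76579678 0.04070671] 0.03412130420060233
0.9 [356.50807998 120.52050428] [496.7282097  259.87986386]
1.05 [357.60062859 123.18970485] [494.88958789 271.30761772]
```

View pics/p12.png

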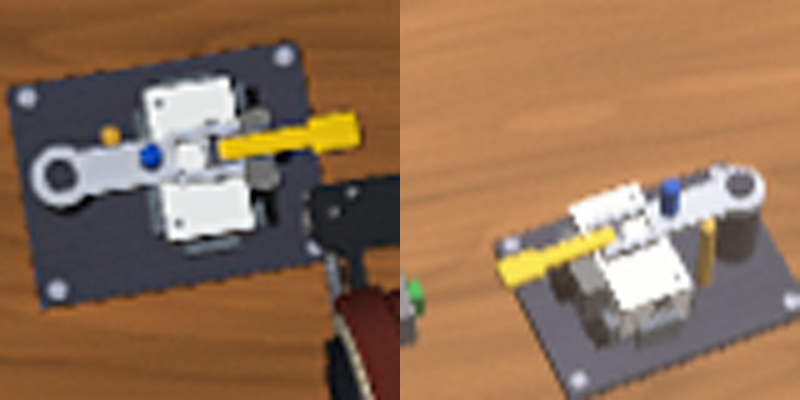

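View pics/full_top.png

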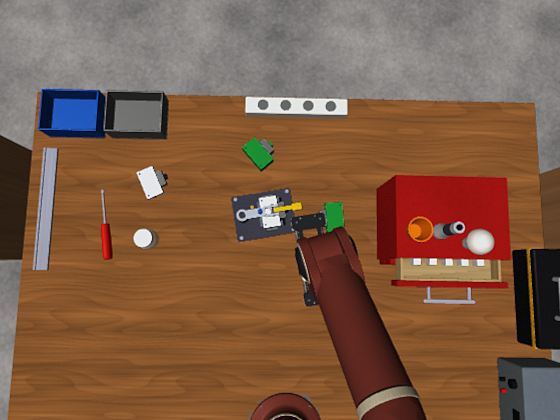

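```bash
python3 -c "
from plant import ctrl
print(ctrl.finish_job())"
```

```text
the job is handed in; nothing more can be done
None
```

I swung the strap over the breaker by its blue post, pressed the cam lever down, backed the arm away and handed the job in at about 14.6 s. `finish_job` gave no verdict.

- **Strap:** the force at the post rose to about 7 N with no further motion, so it met its stop. Afterwards it lay beside the brass pin. The top camera gave 1.59 rad. The scene camera gave 1.47 rad, from only 4 blue pixels, so I trusted the top view and the contact force.
- **Lever:** it stood at about 0.15 rad after the strap was over, so it was still up. I then pushed it down to a fingertip height of 75 mm, where the force rose to 16 N (76 mm was expected for the paddle top). In the last picture the paddle's end lies where a lever at 1.05 rad should appear.
- **Breaker and surroundings:** in the last pictures the breaker looks flat in its nest, and I saw no change in the drawer or the other things. The arm was clear, with wrist force near zero. I could not measure how far the sprung pad was pressed; I inferred it from the lever being at its stop.

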